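# Rock a phone to its tilt-test angle by a pendulum gauge and hold it

### The job

The phone with the pendulum angle gauge stuck to its glass is to have its tilt sensor checked. Take hold of the gauge, slide the phone along the mat without lifting it off until you feel its bottom end stop square against the wall of the parts tray, and only then, keeping that bottom edge down in the corner between mat and tray, rock the camera end up until the gauge's swinging pointer settles on the brass index. Finish while still holding it there, steady; do not ram the phone into the tray, and leave the other things on the bench where they are.

Things in the scene. Friction and masses are not known exactly. Their poses are not given: they have to be found in the camera images.
- gauge_mid (a point): Centre of the gauge's case: black upright box with flat sides, 60 mm wide (y), 28 thick (x), 102 tall, on an 18 mm suction foot stuck for good to the middle of the phone's glass (one piece, about 0.4 kg). It is 78 mm above the lying phone's underside. Hold the case by its two sides (fingers closing along y). Axes: y along the phone, camera end to bottom end (to the tray), z up, x out of the dial.
- phone_foot (a point): Middle of the lower edge of the phone's bottom end (away from the camera bar), the edge it is rocked about. The phone, 147 mm long (y), 72 wide (x), 8 thick, lies glass up on this edge and on a camera bar standing 3.4 mm out of its back near the other end. Axes as gauge_mid, which is 73.5 mm back along -y and 78 mm up from here.
- pointer (a joint): The gauge's swinging pointer: black needle, pivot 25 mm below gauge_mid, 58 mm long, pointing up, hung on a hidden weight so that it settles plumb (2 to 3 swings a second, 2 to 3 s to settle). Value in rad relative to the gauge: 0 as the phone lies, equal to the tilt when the camera end is raised; grows towards the camera end.
- index (a joint): The brass index, a small cone on the dial's upper rim pointing in at the needle's tip circle, already set and stiff. Value in rad in the same sense as the pointer, between 0.17 and 0.38: the pointer is on it when both values agree.
- needle_tip (a point): Tip of the pointer, 58 mm from its pivot, 11 mm in front of gauge_mid's middle plane (+x).
- index_tip (a point): Point of the brass index, on the circle of the needle's tip; the needle's tip is here when the pointer is on the index.
- mat: Blue repair mat, fixed, 340 mm (x) by 460 mm (y) and 5 mm thick; origin under its centre, y towards the tray.
- tray: Blue parts tray strip fixed along the mat's +y end, 300 mm (x) by 60 mm (y), 14 mm high, standing on the mat; origin at the centre of its underside (on the mat's top, 5 mm above the bench). The wall the phone stops against is its long outer face at y = -30 mm, facing the phone; same axes as the mat.
- spare_phone: Bystander: another phone, grey back up, on the mat's far end from the tray, 147 x 72 x 11 mm, no gauge.
- battery: Bystander: flat black battery 36 x 90 x 5 mm on the mat.
- driver: Bystander: grey-handled screwdriver 150 mm long lying on the mat.
- tape: Bystander: roll of tape, 92 mm across, 18 mm high, on the bench.
- jar: Bystander: screw jar 48 mm across, 55 mm high, on the bench.
- brush: Bystander: cleaning brush 160 mm long on the bench beyond the tray.
Things that resemble listed ones, but are neither listed nor needed, are in the scene too. What is shaped like the part that bears gauge_mid but purple is not meant.

How it is judged:
By the outcome, as a careful person would: the job done as asked, in the order asked, and still so for the second after the job is handed in, while the arm keeps its last pose, push and grip.
It also fails if it takes over 45 s, if anything falls off the work surface, if the arm or the gripper's body presses on something with over 40 N, if the wrist force passes 120 N, or if a joint passes its speed limit or range.

### The arm

A 6-joint arm with a two-finger parallel gripper is mounted at the origin on the work surface. World frame = base frame: x ahead of the robot, y to its left, z up, the work surface at z = 0. Lengths are in m, angles in degrees, forces in N, time in s.
With the tool pointing down it reaches from about 0.325 to 0.85 m from the base axis. Payload 15.5 kg.
Tool frame: the origin (TCP) lies midway between the tips of the shut fingers; the grasp point (between the pads) lies 19 mm behind it; z points along the fingers, y is the line along which they close (so a half turn about z gives the same grasp; the last joint's range is limited). The gripper opens to 91 mm and grips with 3 to 60 N. Pads are 32 mm wide; open, the fingers measure 118 mm over their backs; the gripper's body (76 mm by 178 mm) begins 60 mm behind the grasp point.
Start: joints at [62.768, 28.281, 77.091, -0, 74.628, -5.472], TCP at [0.232, 0.58, 0.214] pointing down, gripper open.
Joint ranges: [-166.48, 166.48], [-47.26, 123.95], [12.59, 153.08], [-70.14, 250.14], [6.76, 159.57], [-176.63, 176.63]. Speed limits (degrees/s): [108.29, 108.29, 147.25, 172.46, 172.46, 172.46].

### API

Orientations are given as a 3x3 rotation matrix whose columns are the frame's x, y, z axes.
In Python, from bench import ctrl gives the robot as it stands. The module is installed in compiled form; this text tells all that it offers. Calls block until the motion is done:
- ctrl.goto(position, orientation): joint-space move of the TCP to a pose.
- ctrl.move_l(position, vel=0.15, ori=None, contact_N=None): straight line of the TCP; ori=None keeps the orientation; vel is the mean speed in m/s. With contact_N (N) it stops when the force on the tool has changed by that much, and returns True; else False.
- ctrl.movej(angles): joint-space move.
- ctrl.command_gripper(opening): opening from 0.0 (shut) to 1.0 (fully open); the grip force is fixed at half the most; returns when the fingers have stopped.
- ctrl.sleep(seconds).
- ctrl.ik(position, orientation): joint angles nearest the present ones, or None.
- ctrl.read_camera(name): name is "side" or "top" or "wrist"; returns the picture (420x560x3 uint8, blue, green, red); there is no depth.
- ctrl.camera_params(name): a dict with "fx", "fy", "cx", "cy" (pixels), "pose" (4x4, takes a point from camera to world coordinates); the wrist camera has in their place "T_tool_cam" (4x4, takes a point from camera to tool coordinates, whose origin is the TCP and whose axes are the flange's). Camera axes: x right, y up, looking along -z (the intrinsics and any distortion apply to the point x, -y, -z); pixel columns grow to the right and rows downward; lengths in m; the calibration is good to about 2 mm. A picture is of the moment at which its call begins: read the wrist's pose just before it. camera_params takes no time and is no camera call.
A pose or a line that the arm cannot do raises ctrl.MotionError and nothing moves.
- ctrl.sign_off(): hands the job in; it is judged then, once.
Readings, each from a call of its own:
- ctrl.current_t(): time.
- ctrl.current_q(): joint angles.
- ctrl.current_dq(): joint speeds.
- ctrl.current_effort(): joint torques, N m.
- ctrl.current_tool_pos(): TCP position.
- ctrl.current_eef_rot(): TCP orientation.
- ctrl.current_contact_force(): force on the tool from outside, world axes, zero at the start.
- ctrl.current_wrist_torque(): the same for the moment, N m.
- ctrl.current_grip_width(): opening from 0.0 (shut) to 1.0 (fully open).
- ctrl.current_grasp_force(): force on a finger pad.
Only numpy, scipy, OpenCV 4.12 (cv2) and the standard library are available. Lean on these libraries where they do the work, as an engineer would, in place of code of your own. Each camera call takes 0.05 s, during which the arm holds its last target. There are 200 camera calls.

## Working session

There is one attempt and no reset: what is moved stays moved. The work goes in short steps, each a Python script; the robot and the scene stay as the last script left them, time stands still between calls to the robot, and variables do not carry over. Pictures are saved under pics/ and viewed, at most 10 in all, crops included, and the job is handed in when it is done.

```bash
mkdir -p pics
python3 - <<'E'
from bench import ctrl
import cv2, numpy as np
np.set_printoptions(precision=4,suppress=True)
for n in ("top","side"):
    cv2.imwrite(f"pics/{n}0.png",ctrl.read_camera(n)); p=ctrl.camera_params(n); print(n,p)
print(ctrl.camera_params("wrist"),ctrl.current_t(),ctrl.current_eef_rot())
E
```

```text
top {'fx': 419.6758086720035, 'fy': 419.6758086720035, 'cx': 280.2929247326257, 'cy': 208.70530633608513, 'pose': array([[-0.0887,  0.9674, -0.2373,  0.2756],
       [-0.9961, -0.0864,  0.0202, -0.0055],
       [-0.001 ,  0.2382,  0.9712,  1.0255],
       [ 0.    ,  0.    ,  0.    ,  1.    ]])}
side {'fx': 477.2729813781214, 'fy': 477.2729813781214, 'cx': 281.38655579074504, 'cy': 202.01724063745982, 'pose': array([[ 0.8788,  0.2803, -0.3861, -0.044 ],
       [-0.4767,  0.55  , -0.6858, -0.9403],
       [ 0.0201,  0.7867,  0.617 ,  0.946 ],
       [ 0.    ,  0.    ,  0.    ,  1.    ]])}
{'fx': 333.74280253213664, 'fy': 333.74280253213664, 'cx': 280.1971355478174, 'cy': 207.97575114593354, 'T_tool_cam': array([[ 0.0003,  0.9567,  0.291 ,  0.0824],
       [ 1.    , -0.0007,  0.0011,  0.    ],
       [ 0.0013,  0.291 , -0.9567, -0.1708],
       [ 0.    ,  0.    ,  0.    ,  1.    ]])} 0.1 [[-0.9287  0.3708 -0.0005]
 [ 0.3708  0.9287 -0.001 ]
 [ 0.0001 -0.0011 -1.    ]]
```

View pics/top0.png

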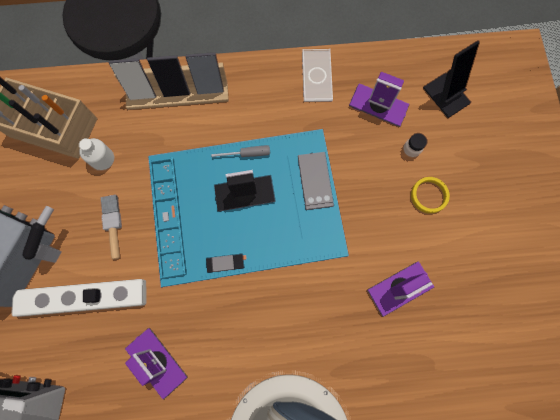

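View pics/side0.png

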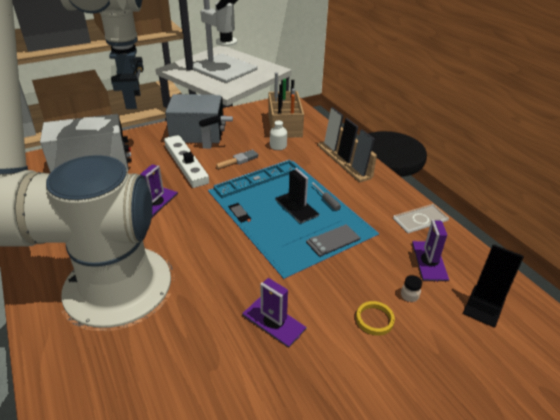

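Top view: the mat spans about (150,150)–(345,280), with the tray at its left. The phone is at (215–273, 178–210), with the gauge near (240,188) and its white dial facing up in the image (+x, away from the robot). The side view shows the gauge's back at (297,190). Next I'll measure the mat, tray and phone.

```bash
cat > h.py <<'E'
from bench import ctrl
import cv2, numpy as np
np.set_printoptions(precision=4,suppress=True)
def wristpose():
    T=np.eye(4);T[:3,:3]=ctrl.current_eef_rot();T[:3,3]=ctrl.current_tool_pos()
    return T@ctrl.camera_params("wrist")["T_tool_cam"]
def ray(n,uv,P=None):
    p=ctrl.camera_params(n);P=p["pose"] if P is None else P
    d=P[:3,:3]@np.array([(uv[0]-p["cx"])/p["fx"],-(uv[1]-p["cy"])/p["fy"],-1.]);return P[:3,3],d/np.linalg.norm(d)
def onz(n,uv,z,P=None):
    o,d=ray(n,uv,P);return o+d*(z-o[2])/d[2]
def proj(n,X,P=None):
    p=ctrl.camera_params(n);P=p["pose"] if P is None else P
    c=np.linalg.inv(P)@np.r_[X,1];return np.array([p["cx"]+p["fx"]*c[0]/-c[2],p["cy"]-p["fy"]*c[1]/-c[2]])
E
python3 - <<'E'
from h import *
im=cv2.imread("pics/top0.png");hsv=cv2.cvtColor(im,cv2.COLOR_BGR2HSV)
m=cv2.inRange(hsv,(88,120,60),(110,255,255))
m=cv2.morphologyEx(m,cv2.MORPH_CLOSE,np.ones((5,5)))
c=max(cv2.findContours(m,cv2.RETR_EXTERNAL,cv2.CHAIN_APPROX_SIMPLE)[0],key=cv2.contourArea)
b=cv2.boxPoints(cv2.minAreaRect(c));q=cv2.approxPolyDP(c,8,True)[:,0]
W=np.array([onz("top",u,.005) for u in q]);print(q,W,[np.linalg.norm(W[i]-W[i-1]) for i in range(len(W))])
g=np.zeros(m.shape,np.uint8);cv2.fillPoly(g,[c],255)
k=cv2.inRange(hsv,(0,0,0),(180,255,70))&g;k[:,:200]=0;k[:,295:]=0;k[:165]=0;k[225:]=0
c=max(cv2.findContours(k,cv2.RETR_EXTERNAL,cv2.CHAIN_APPROX_SIMPLE)[0],key=cv2.contourArea)
q=cv2.boxPoints(cv2.minAreaRect(c));W=np.array([onz("top",u,.013) for u in q]);print(q,W,[np.linalg.norm(W[i]-W[i-1]) for i in range(4)])
cv2.imwrite("pics/c1.png",cv2.resize(im[130:300,140:360],None,fx=3.4,fy=3.4,interpolation=cv2.INTER_CUBIC))
E
```

```text
[[322 131]
 [149 156]
 [161 286]
 [347 255]] [[ 0.7243 -0.1543  0.005 ]
 [ 0.6949  0.2988  0.005 ]
 [ 0.3605  0.2749  0.005 ]
 [ 0.3948 -0.1784  0.005 ]] [np.float64(0.3303412239362718), np.float64(0.45401830083691697), np.float64(0.33524182531596225), np.float64(0.45458581517288094)]
[[211.6679 179.8404]
 [268.8513 169.8954]
 [274.356  201.5468]
 [217.1725 211.4917]] [[ 0.6133  0.1395  0.013 ]
 [ 0.6268 -0.0066  0.013 ]
 [ 0.5427 -0.0135  0.013 ]
 [ 0.5299  0.13    0.013 ]] [np.float64(0.0839405243350153), np.float64(0.14674687093796543), np.float64(0.08440504146454306), np.float64(0.14403038718219696)]
```

View pics/c1.png

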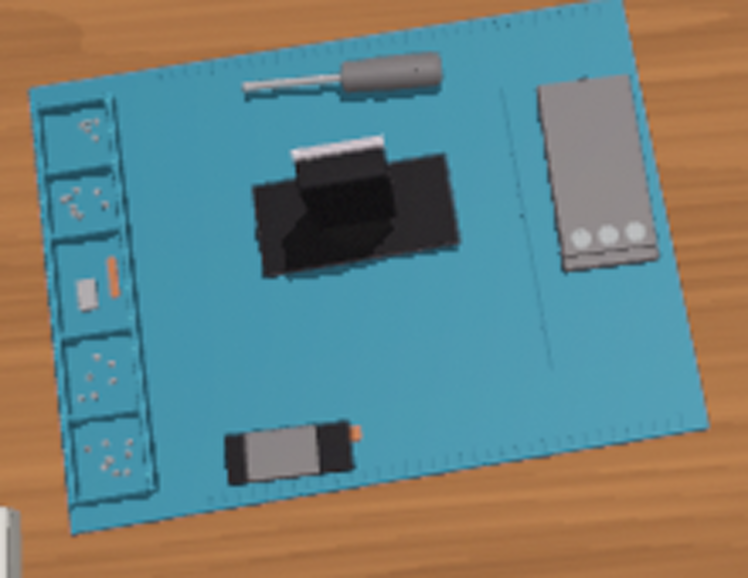

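The crop shows the phone corners at (253,186), (265,277), (459,242) and (445,153), the tray wall's top edge from (113,95) to (155,490), and the case top at (292–390, 137–185).

Run:
```python
from h import *
f=lambda x,y,z:onz("top",(140+x/3.4-.35,130+y/3.4-.35),z)
P=np.array([f(*a,.0135) for a in [(253,186),(265,277),(459,242),(445,153)]]);print(P,[np.linalg.norm(P[i]-P[i-1]) for i in range(4)])
yd=(P[0]+P[1]-P[2]-P[3]);print("phone yaw",np.degrees(np.arctan2(-yd[0],yd[1])),"centre",P.mean(0),"foot",P[:2].mean(0))
xd=P[0]-P[1];print("from ends",np.degrees(np.arctan2(xd[1],xd[0])))
T=np.array([f(*a,.019) for a in [(113,95),(155,490)]]);d=T[0]-T[1];print("tray",T,np.linalg.norm(d),np.degrees(np.arctan2(d[1],d[0])))
C=np.array([f(*a,.134) for a in [(293,157),(383,142),(388,178),(303,188)]]);print("case top",C,C.mean(0))
yaw=np.radians(4)
for z in (0,1):
  s=1 if z==0 else -1
  y=np.array([-np.sin(yaw),np.cos(yaw),0]);x=np.array([np.cos(yaw),np.sin(yaw),0])
  R=np.c_[s*x,-s*y,[0,0,-1]]
  c=P.mean(0);print(ctrl.ik([c[0],c[1],.2],R),ctrl.ik([c[0]+.07,c[1],.25],R))
```

```text
[[ 0.6007  0.134   0.0135]
 [ 0.5306  0.1289  0.0135]
 [ 0.5443 -0.0143  0.0135]
 [ 0.6136 -0.0098  0.0135]] [np.float64(0.14441579156397813), np.float64(0.07025257664514453), np.float64(0.14385056938089955), np.float64(0.0694213972698219)]
phone yaw 5.302632395543699 centre [0.5723 0.0597 0.0135] foot [0.5656 0.1314 0.0135]
from ends 4.2141902332430705
tray [[0.6794 0.2341 0.019 ]
 [0.3829 0.213  0.019 ]] 0.2972043827912273 4.064407176675052
case top [[0.5795 0.0902 0.134 ]
 [0.5846 0.0307 0.134 ]
 [0.5596 0.0292 0.134 ]
 [0.5577 0.085  0.134 ]] [0.5703 0.0588 0.134 ]
[ 0.0082 25.0894 85.2984 -0.     69.6122 86.0082] [ 0.0073 28.2607 71.2191 -0.     80.5202 86.0073]
[  0.0082  25.0894  85.2984  -0.      69.6122 -93.9918] [  0.0073  28.2607  71.2191  -0.      80.5202 -93.9927]
```

```bash
cat >> h.py <<'E'
YAW=np.radians(4.2)
X=np.array([np.cos(YAW),np.sin(YAW),0]);Y=np.array([-np.sin(YAW),np.cos(YAW),0]);Z=np.array([0,0,1.])
R0=np.c_[X,-Y,-Z]
def rot(ax,a): return cv2.Rodrigues(np.asarray(ax)*a)[0]
E
python3 - <<'E'
from h import *
dial=np.array([.583,.060,.078])
R=rot(Y,np.radians(35))@R0
print(R)
Tc=ctrl.camera_params("wrist")["T_tool_cam"]
look=R@(-Tc[:3,2]); cam=dial-.27*look; tcp=cam-R@Tc[:3,3]
print(look,cam,tcp,ctrl.ik(tcp,R))
ctrl.goto(tcp+[0.02,0,.1],R); ctrl.goto(tcp,R)
P=wristpose();im=ctrl.read_camera("wrist");np.save("P1.npy",P)
cv2.imwrite("pics/w1.png",im);print(ctrl.current_t(),proj("wrist",dial,P))
cv2.imwrite("pics/w1c.png",cv2.resize(im[100:310,140:420],None,fx=2.8,fy=2.8,interpolation=cv2.INTER_CUBIC))
E
```

```text
[[ 0.817   0.0732 -0.572 ]
 [ 0.06   -0.9973 -0.042 ]
 [-0.5736 -0.     -0.8192]]
[-0.7851 -0.0565 -0.6168] [0.795  0.0753 0.2445] [0.63   0.0632 0.1519] [  1.2651  52.4817  46.9488  -1.865  115.5224  86.7914]
3.0333 [279.898 207.588]
```

View pics/w1c.png

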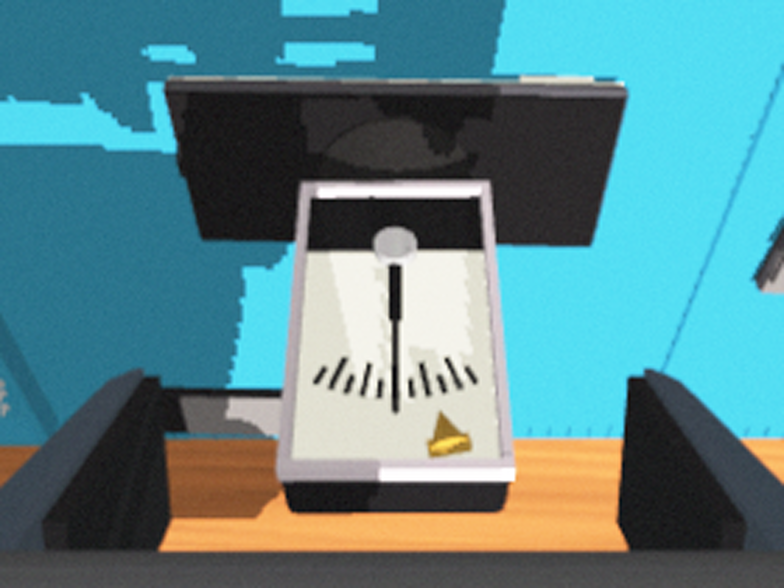

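The dial is seen upside down: pivot (395,243), needle tip (395,410), brass index point (441,411), on the camera-end side. Next I'll turn these into an angle.

Run:
```python
from h import *
P=np.load("P1.npy")
mid=np.array([.571,.059,.083]);
def onpl(u,off=.011):
    o,d=ray("wrist",u,P);return o+d*(((mid+off*X-o)@X)/(d@X))
g=lambda x,y:(140+(x+.5)/2.8-.5,100+(y+.5)/2.8-.5)
pts={k:onpl(g(*v)) for k,v in dict(piv=(395,243),tip=(395.5,411),idx=(441,411)).items()}
for k,v in pts.items(): print(k,v, (v-mid)@Y)
print("len",np.linalg.norm(pts['tip']-pts['piv']),np.linalg.norm(pts['idx']-pts['piv']))
ch=np.linalg.norm((pts['idx']-pts['tip']));print("chord",ch,"a",2*np.arcsin(ch/2/.058), np.arcsin(-(pts['idx']-pts['tip'])@Y/.058))
for k in [(280,472),(515,472),(300,183),(492,183)]: v=onpl(g(*k),.014);print(k,v,(v-mid)@Y)
im=cv2.imread("pics/w1.png");h=cv2.cvtColor(im,cv2.COLOR_BGR2HSV)
m=cv2.inRange(h,(12,110,50),(32,255,255));m[:,:280]=0;m[:,320:]=0;m[:235]=0;m[264:]=0
ys,xs=np.nonzero(m)
for r in np.unique(ys): print(r,xs[ys==r].min(),xs[ys==r].max(),end="; ")
# phone yaw from glass long edge (far: y=80 row; near: 240)
for a,b,z in [((200,240),(592,244),.013),((168,92),(627,94),.013)]:
    A,B=onz("wrist",g(*a),z,P),onz("wrist",g(*b),z,P);d=A-B;print(A,B,np.linalg.norm(d),np.degrees(np.arctan2(-d[0],d[1])))
```

```text
piv [0.582  0.0592 0.0541] -0.000625152633063218
tip [0.582  0.0592 0.1142] -0.0006376871491550595
idx [0.5829 0.047  0.1142] -0.01280648472499292
len 0.060076759386560125 0.061302455405705086
chord 0.012168798007210564 a 0.2101935917120118 0.2113774136047968
(280, 472) [0.5829 0.0885 0.1339] 0.02850567626196307
(515, 472) [0.5872 0.0294 0.1339] -0.03068836153742783
(300, 183) [0.5828 0.0896 0.0311] 0.029699051915213052
(492, 183) [0.5873 0.0284 0.0311] -0.03167699406720555
248 297 297; 249 297 298; 250 296 299; 251 296 300; 252 296 301; 253 296 302; 254 295 303; 255 295 306; 256 295 307; 257 293 307; 258 293 307; 259 293 307; 260 293 307; 261 293 303; 262 294 298; [0.5324 0.128  0.013 ] [ 0.5409 -0.0178  0.013 ] 0.14605367063189517 3.329174668866316
[0.6015 0.1319 0.013 ] [ 0.6114 -0.0117  0.013 ] 0.14393117098261937 3.907018842420741
```

Run:
```python
from h import *
c=np.array([.571,.058,0])
ctrl.goto(c+[0,0,.20],R0)
ctrl.move_l(c+[0,0,.079],vel=.12)
F0=ctrl.current_contact_force();M0=ctrl.current_wrist_torque()
ctrl.command_gripper(0.0)
print(ctrl.current_t(),ctrl.current_grip_width()*91,ctrl.current_grasp_force(),F0,ctrl.current_contact_force(),M0,ctrl.current_wrist_torque(),ctrl.current_tool_pos())
P=wristpose();im=ctrl.read_camera("wrist");cv2.imwrite("pics/w2.png",im)
t=ctrl.read_camera("top");cv2.imwrite("pics/t2.png",t)
```

```text
5.5917 59.77055722981252 29.99319165945053 [0.9519 0.1775 0.2674] [-0.7698  1.4743  1.7045] [-0.0431  0.1282 -0.0099] [-0.0053  0.2193 -0.0049] [0.5711 0.058  0.0791]
```

View pics/w2.png

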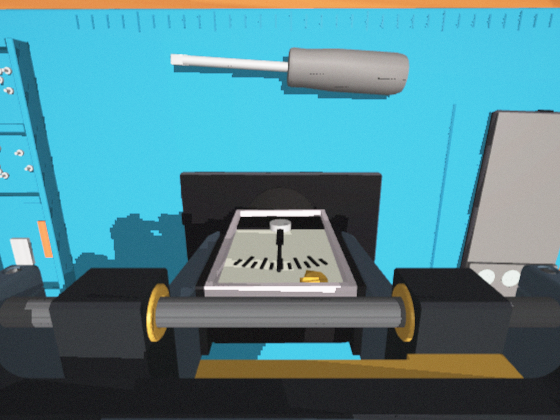

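The case is held (59.8 mm). The wrist view shows the needle tip at (279,271) and the index at (304,272). The phone's long edge is level along row 172, so it is square to the tool. Next I'll slide most of the way.

Run:
```python
from h import *
p=ctrl.current_tool_pos()
print(ctrl.move_l(p+.074*Y,vel=.06,contact_N=8))
print(ctrl.current_t(),ctrl.current_contact_force(),ctrl.current_wrist_torque(),ctrl.current_tool_pos()-p)
P=wristpose();np.save("P3.npy",P);im=ctrl.read_camera("wrist");cv2.imwrite("pics/w3.png",im)
cv2.imwrite("pics/w3c.png",cv2.resize(im[100:300,100:340],None,fx=3,fy=3,interpolation=cv2.INTER_CUBIC))
```

```text
False
7.075 [-0.7983  1.2309  3.953 ] [0.2085 0.2493 0.0498] [-0.0054  0.074   0.    ]
```

View pics/w3c.png

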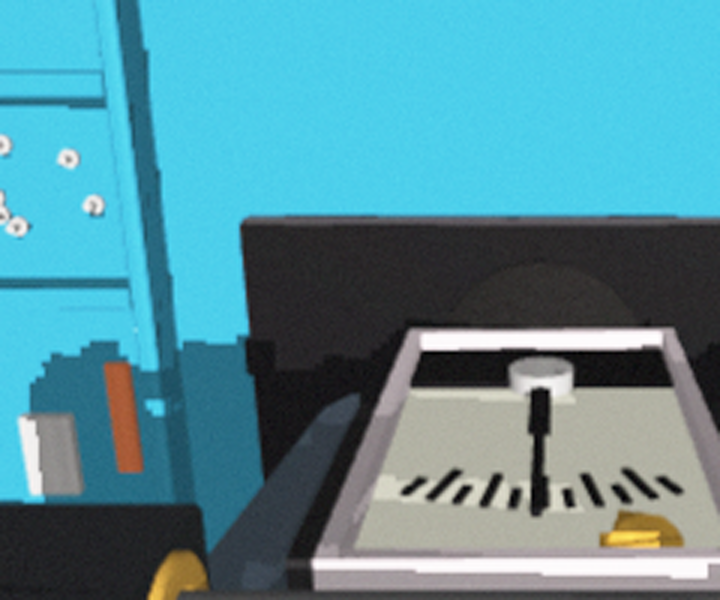

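The wall's top inner edge runs from (118,0) to (158,360), and the phone end edge from (242,222) to (265,475). The gap is about 20 mm.

Run:
```python
from h import *
P=np.load("P3.npy");g=lambda x,y:(100+(x+.5)/3-.5,100+(y+.5)/3-.5)
for n,a,b,z in [("wall",(118,5),(158,360),.019),("base",(134,5),(172,350),.005),("phone",(242,222),(265,475),.013)]:
    A,B=onz("wrist",g(*a),z,P),onz("wrist",g(*b),z,P);d=A-B
    print(n,A,B,np.linalg.norm(d),np.degrees(np.arctan2(d[1],d[0])),A@Y,B@Y)
p=ctrl.current_tool_pos()
hit=ctrl.move_l(p+.012*Y,vel=.03,contact_N=6)
if not hit: hit=ctrl.move_l(p+.032*Y,vel=.012,contact_N=4)
print(hit,ctrl.current_t(),ctrl.current_contact_force(),ctrl.current_wrist_torque(),(ctrl.current_tool_pos()-p)@Y)
ctrl.sleep(.2);print(ctrl.current_contact_force(),ctrl.current_wrist_torque())
```

```text
wall [0.6449 0.2308 0.019 ] [0.5626 0.2252 0.019 ] 0.08243041444198791 3.892574276844263 0.18293128806897105 0.1833735738427496
base [0.6449 0.2327 0.005 ] [0.5604 0.2268 0.005 ] 0.08470330444562205 4.007546273506181 0.1848398223076793 0.185124336037517
phone [0.597 0.206 0.013] [0.5307 0.201  0.013 ] 0.06649460547375965 4.324869486688693 0.16173627889365386 0.16159136175052896
True 7.3333 [-0.3814  1.8842  5.5143] [ 0.0592  0.2126 -0.0318] 0.0009740399069598277
[-1.1858  2.3047  7.1945] [ 0.1749  0.2269 -0.0126]
```

Run:
```python
from h import *
print(ctrl.current_tool_pos())
for i in range(4):
    ctrl.sleep(.1);print(ctrl.current_contact_force(),ctrl.current_wrist_torque())
p=ctrl.current_tool_pos();s=0
for i in range(3):
    hit=ctrl.move_l(p+.005*(i+1)*Y,vel=.03,contact_N=12)
    print(hit,(ctrl.current_tool_pos()-p)@Y,ctrl.current_tool_pos()[2],ctrl.current_contact_force(),ctrl.current_wrist_torque())
    if hit: break
print(ctrl.current_t())
```

```text
[0.5656 0.133  0.0791]
[-0.8233  1.9544  6.4564] [ 0.1889  0.2017 -0.014 ]
[0.6779 2.3284 5.5916] [0.1867 0.2185 0.0162]
[-0.0949  2.6848  6.1673] [ 0.163   0.2134 -0.0403]
[0.5282 2.5458 6.8602] [0.2614 0.191  0.0579]
False 0.005196613706852228 0.07913809167618704 [-0.5749 -0.4072  4.4579] [-0.4042  0.1567  0.0078]
False 0.010266321169123903 0.07909617001399115 [-0.1545  0.1625  4.2087] [-0.2459  0.1313 -0.013 ]
False 0.01533124688958176 0.07913104303078562 [-0.3556  0.7518  4.8297] [-0.2245  0.1124 -0.0029]
8.8917
```

Run:
```python
from h import *
def mean(n=4):
    L=[]
    for _ in range(n): L.append(np.r_[ctrl.current_contact_force(),ctrl.current_wrist_torque()]);ctrl.sleep(.03)
    return np.mean(L,0)
p=ctrl.current_tool_pos();b=mean();print(b)
for i in range(14):
    q=ctrl.current_tool_pos()
    hit=ctrl.move_l(p+min(.012,((q-p)@Y)+.0025)*Y,vel=.012,contact_N=6)
    m=mean();print(hit,((ctrl.current_tool_pos()-p)@Y)*1e3,m)
    if (m[:3]-b[:3])@Y<-4 or (ctrl.current_tool_pos()-p)@Y>.0115: break
print(ctrl.current_t())
```

```text
[-0.3632  1.1357  4.4372 -0.0871  0.1498  0.0075]
True 0.8208695745577251 [-0.3254  1.3962  6.6489  0.0134  0.1908 -0.0227]
True 1.6287362375742187 [-0.7201  1.503   5.8075  0.1993  0.1558 -0.031 ]
True 2.422228705549048 [-0.6545  0.9751  5.3443  0.3684  0.1711  0.0216]
True 3.1803109014389674 [-0.0258  0.4326  5.3291  0.4851  0.1685  0.0218]
True 3.760143390509293 [-0.4694 -2.1422  5.8208  0.0807  0.152  -0.0554]
True 3.933058504697105 [-0.6595 -2.5876  5.7199 -0.101   0.1339 -0.0741]
True 4.040657629068707 [-0.0646 -3.3057  5.8122 -0.1784  0.1248 -0.0825]
11.425
```

Contact with the wall is felt at about 4 mm. The moment puts it slightly on the +x side, which matches the phone's yaw being about 0.3° more than the wall's, so I'll square it gently.

```bash
cat >> h.py <<'E'
def mean(n=4):
    L=[]
    for _ in range(n): L.append(np.r_[ctrl.current_contact_force(),ctrl.current_wrist_torque()]);ctrl.sleep(.03)
    return np.mean(L,0)
E
python3 - <<'E'
from h import *
p=ctrl.current_tool_pos();R=ctrl.current_eef_rot();print(p)
for a,d in [(-.15,.0002),(-.3,.0004),(-.3,.0006),(-.4,.0006)]:
    ctrl.move_l(p+d*Y,vel=.01,ori=rot(Z,np.radians(a))@R)
    m=mean(5);print(a,d,m,((ctrl.current_tool_pos()-p)@Y)*1e3)
    if m[1]<-12: break
P=wristpose();np.save("P4.npy",P);im=ctrl.read_camera("wrist");cv2.imwrite("pics/w4.png",im)
cv2.imwrite("pics/w4c.png",cv2.resize(im[100:300,100:340],None,fx=3,fy=3,interpolation=cv2.INTER_CUBIC))
print(ctrl.current_t())
E
```

```text
[0.5643 0.1523 0.0794]
-0.15 0.0002 [-1.1616 -2.1335  5.5836  0.0426  0.2815  0.1348] 0.005958372176634388
-0.3 0.0004 [-1.4373 -3.3647  7.1246 -0.2712  0.4298  0.3468] 0.04205833081042299
-0.3 0.0006 [-1.7176 -5.2396  7.1107 -0.5878  0.3984  0.341 ] 0.08817747391921295
-0.4 0.0006 [-1.5157 -5.5703  7.3923 -0.5794  0.5189  0.4907] 0.09191276918838771
13.1417
```

View pics/w4c.png

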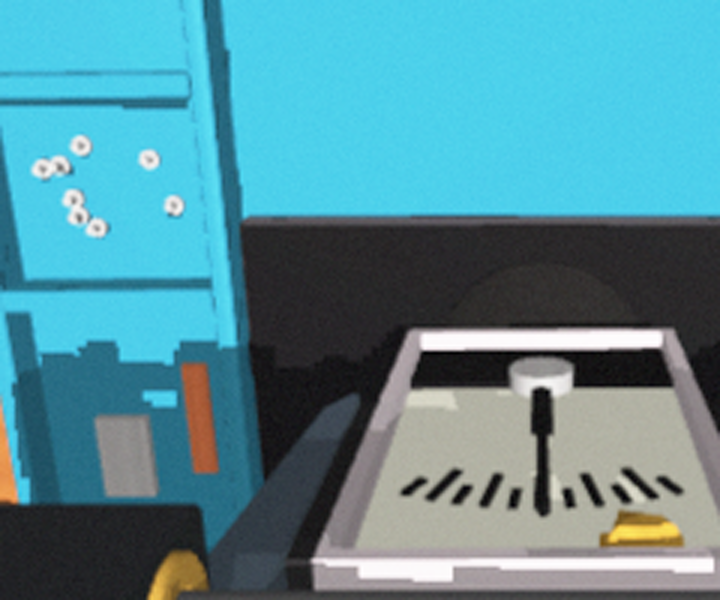

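The phone end is flush with the wall. The moment crosses zero near -0.07°, so I'll return to that yaw and rock about the foot edge, trimming the light push and press by force.

```bash
cat > rock.py <<'E'
from h import *
import json
def step(S,th):
    """command tilt th (rad) about the foot edge; S holds pivot, base pose and trim"""
    Q=rot(X,-th);piv=np.array(S["piv"])
    pos=piv+Q@(np.array(S["p"])-piv)+S["ty"]*Y+S["tz"]*Z
    ctrl.move_l(pos,vel=.02,ori=Q@np.array(S["R"]))
    S["th"]=th;m=mean(3);Fy=m[:3]@Y
    S["ty"]+=np.clip((Fy+5)*4e-5,-.0003,.0003);S["tz"]-=np.clip((3-m[2])*4e-5,-.0003,.0003)
    print(round(th,4),m,"trim",round(S["ty"]*1e3,2),round(S["tz"]*1e3,2),ctrl.current_tool_pos()-pos)
    json.dump(S,open("S.json","w"));return m
E
python3 - <<'E'
from rock import *
p=ctrl.current_tool_pos();R=rot(Z,np.radians(.33))@ctrl.current_eef_rot()
ctrl.move_l(p+.0005*Y,vel=.01,ori=R);m=mean(5);print(m)
S=dict(p=list(p),R=R.tolist(),piv=list(np.r_[(p+.0735*Y)[:2],.005]),ty=.0005,tz=0.,th=0)
for th in np.linspace(.0,.19,10)[1:]:
    m=step(S,th)
    if np.abs(m[:3]).max()>25: print("stop");break
print(ctrl.current_t())
E
```

```text
[ 0.878  -5.1105  4.9469 -0.8143 -0.1326 -0.1333]
0.0211 [ 1.0834 -7.1474  5.3655 -1.2589 -0.2136 -0.1979] trim 0.41 0.09 [ 0.0002 -0.0005  0.    ]
0.0422 [ 1.9573 -8.1774  4.6254 -1.5288 -0.341  -0.1866] trim 0.28 0.16 [ 0.0002 -0.0005 -0.    ]
0.0633 [ 2.1474 -8.365   3.6381 -1.6634 -0.4139 -0.1862] trim 0.14 0.19 [ 0.0001 -0.0005 -0.0001]
0.0844 [ 1.9869 -8.9295  3.2673 -1.8889 -0.4408 -0.1584] trim -0.02 0.2 [ 0.0001 -0.0005 -0.    ]
0.1056 [ 2.5299 -8.7238  2.9647 -1.9498 -0.4796 -0.1634] trim -0.18 0.19 [ 0.     -0.0004 -0.0001]
0.1267 [ 2.8166 -9.5996  2.7064 -2.1127 -0.5169 -0.148 ] trim -0.37 0.18 [-0.     -0.0004 -0.0001]
0.1478 [ 2.5552 -9.6582  2.3823 -2.0874 -0.5167 -0.0994] trim -0.56 0.16 [-0.0001 -0.0004 -0.    ]
0.1689 [ 2.9259 -9.7094  2.5439 -2.1158 -0.4755 -0.1155] trim -0.76 0.14 [-0.0001 -0.0003 -0.0001]
0.19 [ 2.3732 -9.2115  3.0388 -2.1012 -0.483  -0.0805] trim -0.93 0.14 [-0.0001 -0.0003 -0.    ]
16.7583
```

Run:
```python
from h import *
ctrl.sleep(2.8)
im=ctrl.read_camera("wrist");cv2.imwrite("pics/w5.png",im)
cv2.imwrite("pics/w5c.png",cv2.resize(im[190:310,200:360],None,fx=5,fy=5,interpolation=cv2.INTER_CUBIC))
print(ctrl.current_t(),mean())
R=ctrl.current_eef_rot();print(np.arcsin(-R[:,2]@Y), np.arcsin(R[:,2]@Y))
```

```text
19.6083 [ 1.9417 -8.2123  2.0377 -1.9563 -0.4469 -0.0544]
0.1979869922451163 -0.1979869922451163
```

View pics/w5c.png

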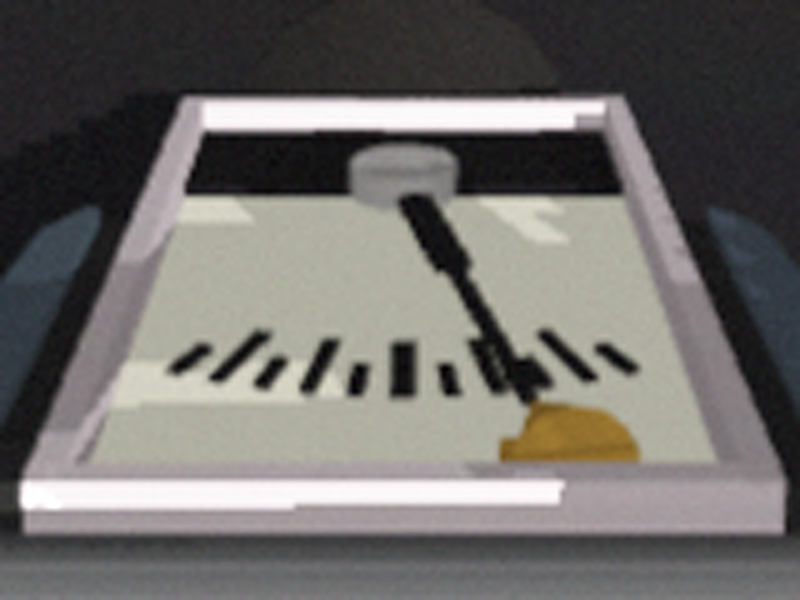

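Needle tip is at about (527,400) and the brass point at about (535,404) in the 5x crop, so the pointer is roughly 0.01 rad short. I'll measure it to sub-pixel.

Run:
```python
from h import *
import json
S=json.load(open("S.json"));R=np.array(S["R"]);print("base tilt",np.arcsin(-R[:,2]@Y))
im=cv2.imread("pics/w5.png");h=cv2.cvtColor(im,cv2.COLOR_BGR2HSV);
print("S");print(h[264:278,298:322,1]);print("V");print(h[264:276,298:316,2])
im=cv2.imread("pics/w4.png");h=cv2.cvtColor(im,cv2.COLOR_BGR2HSV);
print("S4");print(h[266:278,300:316,1]);print("V4");print(h[264:276,274:288,2])
```

```text
base tilt 0.006853766513197111
S
[[ 26  10  20  27  26  14  36  45  36  14  18  25  24  22  19  21  19  22
   15  85  23  23  19  20]
 [ 12  28  19  54  26  26  13  27  12  14  28  14  22  19  19  20  20  25
    7  44  69  25  20  20]
 [ 26  57  25  18  35  23  61  12  28  22  22   8  19  20  20  24  19  20
   19  21  22  23  17  20]
 [ 22  49  33  19  12  57  68  28  25  23  11  16  19  22  19  21  19  20
   20  22  19  20  21  22]
 [ 23  15  23  24  28  18  22  10  18  21  23  24  20  22  22  19  20  21
   19  19  21  23  20  19]
 [ 22  23  21  22  23  24  26  26  92  57  33  33  20  26  23  22  20  22
   22  22  19  20  20  22]
 [ 19  20  20  22  17  19  16  64 156 118  87  79  58  53  57  50  41  36
   31  20  22  24  23  19]
 [ 20  22  21  20  19  19  23  46 147 175 181 175 170 164 165 145 120 100
   90  74  64  63  46  31]
 [ 21  20  23  21  19  20  24  52 152 178 176 177 173 178 177 178 178 183
  178 168 156 148 121  87]
 [ 20  23  25  21  22  19  35 101 178 171 175 181 177 179 176 184 174 178
  172 181 175 178 188 165]
 [ 19  22  20  22  20  20  42 154 179 177 180 179 173 183
[... 2070 characters left out ...]
9 180 150  45  13  19  22  65 155 213 213 198 119]
 [179 175 179 152  47  23  21  24  52 144 213 211 207 163]
 [178 180 177 151  45  14  22  22  33 123 196 198 194 173]
 [175 177 177 152  47  19  19  26  34 111 176 178 178 159]
 [177 177 178 153  47  25  22  28  36 111 178 179 177 164]
 [177 180 176 156  88  35  24  34  44 111 177 180 180 173]
 [180 179 180 173 138  67  26  27  43 112 175 178 177 179]
 [180 180 179 175 171 125  39  45  97 150 178 178 176 179]
 [178 176 181 179 178 166 133 134 156 176 176 177 176 177]
 [177 177 178 178 179 178 175 178 177 176 179 176 178 179]
 [177 178 181 178 179 179 179 175 178 180 175 178 176 177]
 [177 178 180 178 178 176 180 178 179 177 178 180 176 178]]
```

Run:
```python
from rock import *
S=json.load(open("S.json"))
step(S,.196);step(S,.201)
ctrl.sleep(3)
im=ctrl.read_camera("wrist");cv2.imwrite("pics/w6.png",im)
cv2.imwrite("pics/w6c.png",cv2.resize(im[235:295,270:350],None,fx=10,fy=10,interpolation=cv2.INTER_CUBIC))
R=ctrl.current_eef_rot();print(ctrl.current_t(),mean(),np.arcsin(-R[:,2]@Y)-.00685,ctrl.current_grip_width()*91)
cv2.imwrite("pics/s6.png",ctrl.read_camera("side"))
```

```text
0.196 [ 2.2128 -8.3457  1.7554 -1.7716 -0.4366 -0.04  ] trim -1.07 0.09 [-0.0001 -0.0002 -0.    ]
0.201 [ 2.3843 -6.9579  2.8654 -1.6067 -0.3524 -0.0595] trim -1.16 0.09 [-0.0001 -0.0001 -0.    ]
23.4917 [ 1.7604 -7.2616  3.1105 -1.5526 -0.3463 -0.0393] 0.2018688305593045 59.64938283064786
```

View pics/w6c.png

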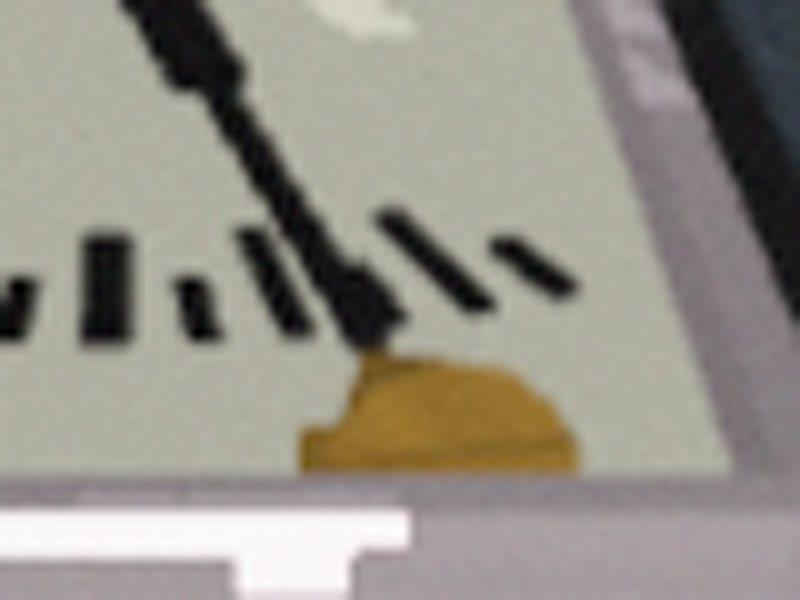

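The needle tip (368,348) meets the brass point (368,352). The tilt is 0.202 rad, and the light push on wall and mat is still there.

```bash
python3 -c "
from bench import ctrl
print(ctrl.sign_off(),ctrl.current_t())"
```

```text
the job is handed in; nothing more can be done
the job is handed in; nothing more can be done
```

I handed the job in while still holding the phone rocked up about 0.202 rad, its bottom edge pressed lightly (about 7 N) in the mat–tray corner and the pointer settled on the brass index in the last wrist picture.

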